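Index the packing turntable and slide out the wafer tin

ROBOT

A 7-joint arm with a two-finger parallel gripper is mounted at the origin on the work surface. World frame = base frame: x ahead of the robot, y to its left, z up, the work surface at z = 0. Lengths are in m, angles in rad, forces in N, time in s.
With the tool pointing down it reaches from about 0.4 to 0.85 m from the base axis. Payload 10.4 kg.
Tool frame: the origin (TCP) lies on the mounting face of the last link; the fingertips stand 173 mm ahead of it and the grasp point (between the pads) lies 155 mm ahead of it (manip.tip_extent is the distance from the TCP to the fingertips, in m); z points along the fingers, y is the line along which they close (so a half turn about z gives the same grasp; the last joint's range is limited). The gripper opens to 85 mm and grips with 20 to 120 N. Pads are 22 mm wide; open, the fingers measure 114 mm over their backs; the gripper's body (76 mm by 85 mm) begins 54 mm behind the grasp point. The pads swing forward as they close: fully open they stand 13 mm farther back than shut.
Start: joints at [-1.285, 0.332, -0.065, 1.46, 0.022, 1.35, -0.088], TCP at [0.19, 0.595, 0.405] pointing down, gripper open.
Joint ranges: [-2.6, 2.6], [-0.5, 2.12], [-1.47, 1.34], [0.16, 2.42], [-1.27, 4.41], [0.06, 2.06], [-2.6, 2.6]. Speed limits (rad/s): [2.22, 2.22, 2.79, 2.79, 3.14, 3.14, 3.14].

INTERFACE

Orientations are given as a unit quaternion [x, y, z, w].
In Python, from workcell import manip gives the robot as it stands.
- The arm moves only by the tool move_arm, never from a script. Its argument "plan" is one flat list of numbers, 7 for each row, row after row: the turn, a rotation vector about the tool's x, y, z in rad, then the shift along the tool's x, y, z in m, then the finger opening in m, from 0 to 0.0854. In form: [ax, ay, az, dx, dy, dz, gripper, ax, ay, az, dx, dy, dz, gripper, ...]. A call has 1 to 12 rows; each row is the pose to reach, as a shift and turn from the pose commanded when the call began, along the tool's axes at that moment; what a row does not reach only later rows make up. A row lasts 1/8 s, in which the tool goes at most 62.5 mm and 10.7 degrees, less where a joint would pass 70% of its speed; a pose out of reach is approached as far as the arm can. A call with a gripper value outside its range is refused whole. The fingers move at their own pace and stop on an object; "squeeze" is the grip in N (left out, the last holds). Time passes only in rows, so rows that repeat a pose let the fingers close. It gives the time, the measured TCP pose, the force, the opening and the grip force at its end, in the units of the state.
- manip.get_obs(): the state, without advancing time (a new reading comes with each control period).
- manip.camera(name): name is "side" or "top"; returns a dict with "color" (480x640x3 uint8, red, green, blue), "fx", "fy", "cx", "cy" (pixels), "dist" ([k1, k2, p1, p2, k3] as OpenCV has them; the pictures are not rectified), "cam_to_world" (4x4, takes a point from camera to world coordinates). Camera axes: x right, y down, z forward; pixel columns grow to the right and rows downward; lengths in m; the calibration is good to about 2 mm. A picture is of the moment at which its call begins. There is no depth.
- manip.hand_in(): hands the job in; it is judged then, once.
Trained networks look in a picture, given as the dict that the camera call returned (one of the last four; its "shot" number tells which), for a name from the list of things; names that differ only in an ending like _2 or _b are one class to them, and where a whole thing is asked for, a point or a joint stands for the part that bears it (a point fixed in the world has none). Each returns a list of dicts, best first, with "conf" (0 to 1); they miss things now and then, are a little off and sometimes report something else, mostly with a low value. They report only what shows in the picture. A call takes as long as a camera call.
- manip.look_for(picture, label): "position" ([x, y, z] in m, in the coordinates of the camera as it stood for that picture, good to about 4 mm: the middle of the surface that is visible of it).
- manip.silhouettes(picture, label): "pixels" (480x640 bool, what is visible of it).
- manip.tip_of(picture, label): "position" ([x, y, z] in m, in the coordinates of the camera as it stood for that picture, good to about 4 mm: a listed point, or the origin of a listed thing).
The state is a dict: "clock": time; "joint_pos": joint angles; "joint_velocities": joint speeds; "tau": joint torques, N m; "position": TCP position; "ee_rot": TCP orientation; "ft_force": force on the tool from outside, world axes, zero at the start; "torque": the same for the moment, N m; "grip_width": opening from 0.0 (shut) to 1.0 (fully open); "grasp_force": force on a finger pad.
Only numpy, scipy, OpenCV 4.12 (cv2) and the standard library are available. Lean on these libraries where they do the work, as an engineer would, in place of code of your own. Each camera call takes 0.05 s, during which the arm holds its last target. There are 200 camera calls.

TASK

On the packing turntable, turn the platter until the bay with the low round tin faces the outfeed plate and the platter has clicked into its stop, and let go. Then, with the platter left in that stop, slide the tin outward, without lifting it, until it stands wholly on the outfeed plate. The jar and the carton stay standing on the platter, and nothing else on the counter is to be disturbed.

Things in the scene. Friction and masses are not known exactly. Their poses are not given: they have to be found in the camera images.
- stand: fixed aluminium foot of the turntable. Origin: on the counter, on the vertical axis of the platter; its +x axis is level and points along the outfeed. A black plunger housing (46 mm high, 34 mm wide) stands on the opposite side, out to 193 mm from the axis
- platter_mid (a point): centre of the platter's upper face, on its axis, 60 mm above the counter; turns with the platter, a white disc 284 mm across, 14 mm thick. Its four bays are centred on its own +x, +y, -x and -y axes, 80 mm out; things stand loose on the flat face
- platter (a joint): how far the platter has been turned from where it was found, rad, anticlockwise from above; either way, over a full turn, with about 1 N at a post. At every quarter turn in the stand, when a bay faces the outfeed squarely, a spring plunger clicks in: it draws the platter in from about 0.07 rad either side and takes 3 to 5 N at a post to get in or out
- post0 (a point): top centre of the post between the platter's +x and +y axes. The four bare steel posts to push the platter round by are 16 mm across, 52 mm high (tops 112 mm above the counter), upright on the platter 124 mm from its axis, half-way between the bays
- post1 (a point): top centre of the post between the platter's +y and -x axes
- post2 (a point): top centre of the post between the platter's -x and -y axes
- post3 (a point): top centre of the post between the platter's -y and +x axes
- outfeed_mid (a point): point on the upper face of the outfeed plate, fixed to the stand, 206 mm from the platter axis, 58 mm above the counter (2 mm lower than the platter); axes as the stand's. The steel plate is 110 mm wide and runs from 146 to 270 mm from the axis, with 12 mm high rims on both sides and its outer end, open towards the platter
- tin: low round steel tin, 76 mm across and 42 mm high, about 0.3 kg, loose in one bay; origin: centre of its underside
- jar: tall amber jar with a white cap, 60 mm across and 115 mm high, loose in another bay; origin: centre of its underside
- carton: cardboard box, 58 by 58 mm and 56 mm high, loose in a third bay; origin: centre of its underside
- canister: bystander: steel canister, 62 mm across, 142 mm high, standing beside the turntable; origin: centre of its underside
- bottle: bystander: clear bottle, 58 mm across, 140 mm high, standing beside the turntable; origin: centre of its underside
- pin: bystander: wooden rolling pin lying on the counter, 190 mm long along its x axis, 38 mm thick, on two flat feet; origin: under its middle
- basket: fixed bystander: white basket of wafer rolls, 200 by 250 mm, 93 mm high with its contents; origin: centre of its underside
- iron: fixed bystander: round wafer iron, 270 mm across, 77 mm high, with a black handle 28 mm thick, level, out to 230 mm along its +x axis and a round knob out to 164 mm along -y; origin: centre of its underside on the counter

How it is judged:
By the outcome, as a careful person would: the job done as asked, in the order asked, and still so for the second after the job is handed in, with the robot touching nothing.
It also fails if it takes over 58 s, if anything falls off the work surface, if the arm or the gripper's body presses on something with over 40 N, if the wrist force passes 120 N, or if a joint passes its speed limit or range.

## Working session

There is one attempt and no reset: what is moved stays moved. The work goes in short steps, Python scripts to look and compute and a tool call to move; the robot and the scene stay as the last step left them, time stands still between calls to the robot, and variables do not carry over. Pictures are saved under pics/ and viewed, at most 10 in all, crops included, and the job is handed in when it is done.

Besides the shell and the picture viewer there is one more tool, called in YAML: its name, and indented under it one key for each argument. move_arm: Moves the arm, as the interface text tells. Its arguments: {"type":"object","properties":{"plan":{"type":"array","items":{"type":"number"}},"squeeze":{"type":"number"}},"required":["plan"]}

```bash
mkdir -p pics
cat > h.py <<'E'
from workcell import manip
import numpy as np, cv2
from scipy.spatial.transform import Rotation as R
def w(pic,p): 
    M=np.array(pic["cam_to_world"]); return M[:3,:3]@np.array(p)+M[:3,3]
def snap(name,fn=None):
    p=manip.camera(name)
    if fn: cv2.imwrite("pics/"+fn,p["color"][:,:,::-1])
    return p
def tip(p,l):
    r=manip.tip_of(p,l); return [(round(d["conf"],2),np.round(w(p,d["position"]),3)) for d in r[:2]]
E
python3 - <<'E'
from h import *
for c in("top","side"):
    p=snap(c,c+"0.png"); print(c,np.round(p["cam_to_world"],2).tolist())
    for l in "stand platter_mid post0 post1 post2 post3 outfeed_mid tin jar carton canister bottle pin basket iron".split(): print(l,tip(p,l))
o=manip.get_obs(); print(o)
E
```

```text
top [[0.0, -0.98, 0.17, 0.27], [-1.0, -0.01, -0.02, -0.05], [0.02, -0.17, -0.98, 1.74], [0.0, 0.0, 0.0, 1.0]]
stand []
platter_mid [(0.86, array([ 0.534, -0.074,  0.06 ]))]
post0 [(0.68, array([0.435, 0.005, 0.112])), (0.67, array([ 0.459, -0.169,  0.112]))]
post1 [(0.68, array([0.435, 0.005, 0.112])), (0.67, array([ 0.459, -0.169,  0.112]))]
post2 [(0.68, array([0.435, 0.005, 0.112])), (0.67, array([ 0.459, -0.169,  0.112]))]
post3 [(0.68, array([0.435, 0.005, 0.112])), (0.67, array([ 0.459, -0.169,  0.112]))]
outfeed_mid [(0.73, array([0.601, 0.12 , 0.058]))]
tin [(0.76, array([ 0.54 , -0.152,  0.058]))]
jar [(0.64, array([0.52 , 0.008, 0.063])), (0.26, array([ 0.633, -0.143,  0.112]))]
carton [(0.84, array([ 0.61 , -0.055,  0.061]))]
canister [(0.93, array([ 0.585, -0.264,  0.003])), (0.15, array([0.605, 0.121, 0.057]))]
bottle [(0.78, array([0.388, 0.063, 0.001])), (0.7, array([ 0.383, -0.572, -0.   ]))]
pin [(0.69, array([ 0.34 ,  0.291, -0.003]))]
basket [(0.98, array([0.595, 0.467, 0.005]))]
iron [(0.75, array([ 0.387, -0.575,  0.001])), (0.4, array([0.607, 0.028, 0.113]))]
si
[... 1094 characters left out ...]
45966 ,  0.33219324, -0.06471846,  1.46009465,  0.02161493,
        1.34991071, -0.0885377 ]), 'joint_velocities': array([-3.03937742e-04, -9.14685019e-05, -4.93534827e-04, -2.31109429e-03,
       -1.52208655e-03,  9.83177414e-04,  6.64032330e-04]), 'tau': array([ 5.09358529e-05, -6.25220275e+01,  4.91283636e-02, -3.91824281e+01,
        1.65262335e-02,  1.83762444e-03, -4.19765684e-06]), 'position': array([0.18992721, 0.59544793, 0.40474436]), 'ee_rot': array([1.53793969e-01, 9.88102937e-01, 4.47550164e-05, 1.68719494e-06]), 'ft_force': array([ 0.81027135,  0.19771304, -0.69217548]), 'torque': array([0.01256336, 0.00460064, 0.02744793]), 'grasp_force': 0.0, 'grip_width': 0.9993986457300187}
```

View pics/top0.png

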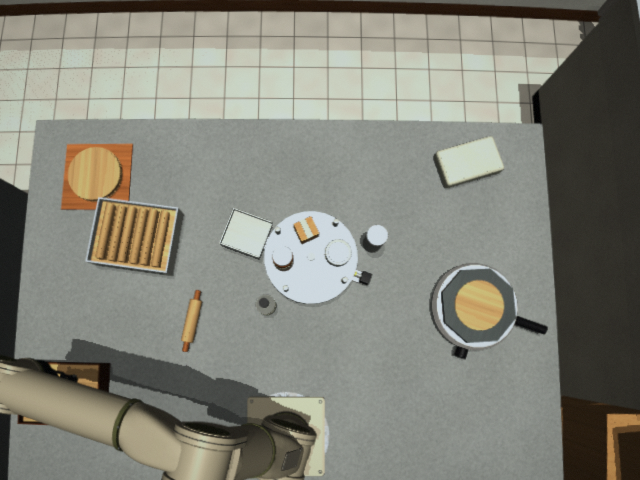

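View pics/side0.png

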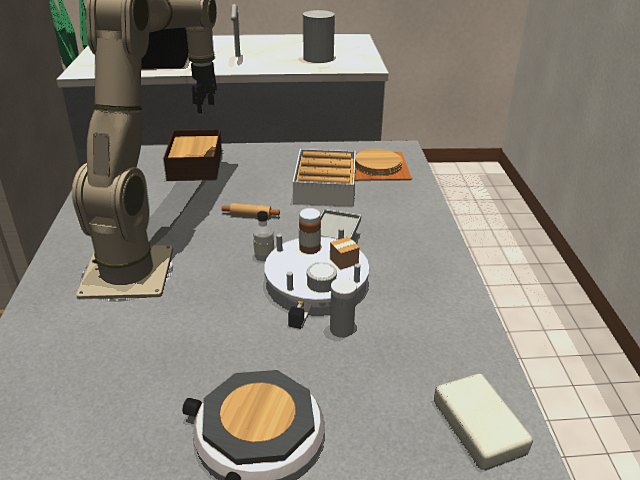

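Top view: the platter is centred near pixel (311,258) and the outfeed plate near (246,232). The tin is at (338,252), the jar at (283,258), the carton at (306,229), the bottle at (266,305) and the canister at (375,238). The side view agrees with the network positions. The outfeed bearing is about 70° and the tin about -81°, so I'll turn the platter about +152° by the post next to the empty bay, at 233°.

```bash
cat >> h.py <<'E'
C=np.array([.533,-.072])
def rel(p,yaw):
    "row (turn, shift) from the current pose to tool-down at p with tool y at world angle yaw (deg)"
    o=manip.get_obs(); r=R.from_quat(o["ee_rot"])
    y=np.array([np.cos(np.radians(yaw)),np.sin(np.radians(yaw)),0]); z=np.array([0,0,-1.])
    t=R.from_matrix(np.c_[np.cross(y,z),y,z])
    return np.round((r.inv()*t).as_rotvec(),3), np.round(r.inv().apply(np.array(p)-o["position"]),4)
E
python3 - <<'E'
from h import *
print(manip.tip_extent)
a=np.radians(233); p=C+.124*np.array([np.cos(a),np.sin(a)])
print(p,rel([.45,.25,.4],20),rel([*p,.36],-37),rel([*p,.25],-37))
E
```

```text
0.1734
[ 0.45837494 -0.1710308 ] (array([ 0.   , -0.   ,  0.913]), array([-0.3528, -0.2501,  0.0047])) (array([ 0.   , -0.   ,  1.908]), array([-0.4887, -0.6486,  0.0447])) (array([ 0.   , -0.   ,  1.908]), array([-0.4887, -0.6486,  0.1547]))
```

move_arm:
  plan: [0, 0, 0.18, -0.05, -0.03, 0, 0.04, 0, 0, 0.36, -0.1, -0.07, 0, 0.04, 0, 0, 0.54, -0.15, -0.11, 0, 0.04, 0, 0, 0.72, -0.2, -0.15, 0, 0.04, 0, 0, 0.9, -0.25, -0.19, 0, 0.04, 0, 0, 1.05, -0.3, -0.23, 0, 0.04, 0, 0, 1.2, -0.34, -0.28, 0, 0.04, 0, 0, 1.35, -0.37, -0.33, 0, 0.04, 0, 0, 1.5, -0.4, -0.38, 0, 0.04, 0, 0, 1.65, -0.43, -0.43, 0, 0.04, 0, 0, 1.8, -0.45, -0.48, 0, 0.04, 0, 0, 1.908, -0.46, -0.53, 0, 0.04]

```text
clock: 3.1
position: [0.4671, -0.0513, 0.4049]
ee_rot: [0.896, 0.444, 0.0, 0.0]
ft_force: [0.0, -0.1, -0.5]
grip_width: 0.467
grasp_force: 0.0
```

Run:
```python
from h import *
o=manip.get_obs(); print(o["position"],o["joint_pos"].round(2),o["clock"],o["grip_width"])
a=np.radians(233); p=C+.124*np.array([np.cos(a),np.sin(a)])
print(rel([*p,.36],-37),rel([*p,.25],-37))
p=snap("top")
for l in ("post0","tin","platter_mid"): print([(round(d["conf"],2),np.round(w(p,d["position"]),3)) for d in manip.tip_of(p,l)])
```

```text
[ 0.46706205 -0.05131181  0.40489791] [-0.6  -0.05  0.6   1.88  0.03  1.3  -0.66] 3.1 0.46670645281725825
(array([ 0.001, -0.   , -0.005]), array([-0.1005,  0.0656,  0.0449])) (array([ 0.001, -0.   , -0.005]), array([-0.1006,  0.0655,  0.1549]))
[(0.98, array([ 0.457, -0.168,  0.114])), (0.97, array([ 0.633, -0.142,  0.114])), (0.95, array([0.609, 0.028, 0.115])), (0.62, array([ 0.54 , -0.149,  0.059])), (0.58, array([0.433, 0.007, 0.111]))]
[(0.95, array([ 0.542, -0.15 ,  0.06 ]))]
[]
```

move_arm:
  plan: [0, 0, 0, -0.05, 0.035, 0, 0.04, 0, 0, 0, -0.1, 0.066, 0.02, 0.04, 0, 0, 0, -0.1, 0.066, 0.045, 0.04, 0, 0, 0, -0.1, 0.066, 0.08, 0.04, 0, 0, 0, -0.1, 0.066, 0.11, 0.04, 0, 0, 0, -0.1, 0.066, 0.135, 0.04, 0, 0, 0, -0.1, 0.066, 0.155, 0.04, 0, 0, 0, -0.1, 0.066, 0.155, 0.04]

```text
clock: 4.3
position: [0.4596, -0.1674, 0.2485]
ee_rot: [0.894, 0.447, -0.001, -0.001]
ft_force: [0.4, -0.0, 0.3]
grip_width: 0.469
grasp_force: 0.0
```

Run:
```python
from h import *
p=snap("side"); i=cv2.resize(p["color"][180:360,200:440],None,fx=3,fy=3,interpolation=2); cv2.imwrite("pics/s1.png",i[:,:,::-1])
```

```text
(no output)
```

View pics/s1.png

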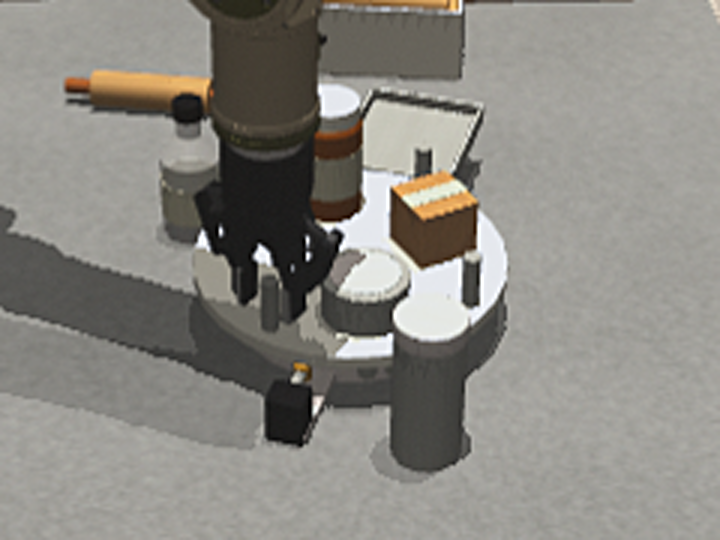

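move_arm:
  plan: [0, 0, 0, -0.003, 0, 0, 0.026, 0, 0, 0, -0.003, 0, 0, 0.026, 0, 0, -0.05, -0.003, 0.006, 0, 0.026, 0, 0, -0.1, -0.0025, 0.0125, 0, 0.026, 0, 0, -0.15, -0.0015, 0.0185, 0, 0.026, 0, 0, -0.2, -0.0005, 0.0245, 0, 0.026, 0, 0, -0.25, 0.0005, 0.0305, 0, 0.026, 0, 0, -0.3, 0.002, 0.0365, 0, 0.026, 0, 0, -0.35, 0.004, 0.0425, 0, 0.026, 0, 0, -0.4, 0.0065, 0.0485, 0, 0.026, 0, 0, -0.45, 0.009, 0.054, 0, 0.026, 0, 0, -0.5, 0.012, 0.0595, 0, 0.026]

```text
clock: 5.85
position: [0.5145, -0.1953, 0.2502]
ee_rot: [0.756, 0.654, 0.0, 0.0]
ft_force: [-1.4, -0.3, 0.2]
grip_width: 0.306
grasp_force: 0.4
```

```bash
cat >> h.py <<'E'
def arc(ths):
    "rows for tool on post circle, at stand angle now+th"
    o=manip.get_obs(); d=o["position"][:2]-C; a=np.arctan2(d[1],d[0]); print("angle",np.degrees(a)%360,"r",np.hypot(*d),"z",o["position"][2],o["joint_pos"].round(2),o["grip_width"]*.0854)
    for th in ths:
        b=a+th; t,s=rel([*(C+.124*np.array([np.cos(b),np.sin(b)])),.25],np.degrees(b)+90); print(round(th,2),t,s)
E
python3 - <<'E'
from h import *
arc([0,.6])
p=snap("side"); i=cv2.resize(p["color"][180:360,200:440],None,fx=3,fy=3,interpolation=2); cv2.imwrite("pics/s2.png",i[:,:,::-1])
print(tip(p,"tin"))
E
```

```text
angle 261.46705619688385 r 0.12464726316300226 z 0.25015680602605783 [-0.26  0.36  0.64  1.86 -0.25  1.    0.34] 0.026108016885227694
0 [ 0.    -0.     0.004] [0.0006 0.     0.0002]
0.6 [ 0.    -0.    -0.596] [0.022  0.0701 0.0002]
[(0.9, array([ 0.573, -0.139,  0.065]))]
```

View pics/s2.png

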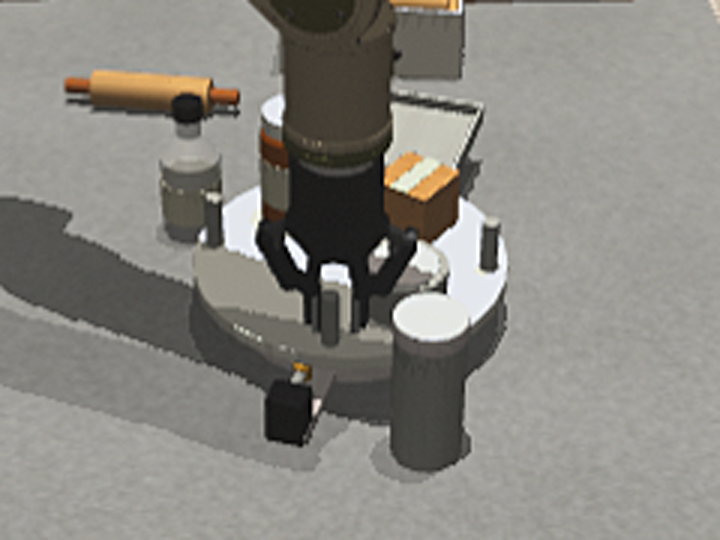

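The post is between the fingers (crop pixel 330,310) and the tin has moved round with the platter. I'll continue along the arc, slightly further out.

move_arm:
  plan: [0, 0, -0.05, -0.002, 0.0065, 0, 0.026, 0, 0, -0.1, -0.0015, 0.0125, 0, 0.026, 0, 0, -0.15, -0.001, 0.019, 0, 0.026, 0, 0, -0.2, 0, 0.025, 0, 0.026, 0, 0, -0.25, 0.0015, 0.0315, 0, 0.026, 0, 0, -0.3, 0.0035, 0.0375, 0, 0.026, 0, 0, -0.35, 0.0055, 0.0435, 0, 0.026, 0, 0, -0.4, 0.0075, 0.0495, 0, 0.026, 0, 0, -0.45, 0.0105, 0.055, 0, 0.026, 0, 0, -0.5, 0.013, 0.061, 0, 0.026, 0, 0, -0.55, 0.0165, 0.0665, 0, 0.026, 0, 0, -0.6, 0.02, 0.0715, 0, 0.026]

```text
clock: 7.45
position: [0.5876, -0.1861, 0.2498]
ee_rot: [0.53, 0.848, -0.0, -0.0]
ft_force: [-0.5, -1.0, -0.7]
grip_width: 0.306
grasp_force: 0.5
```

Run:
```python
from h import *
arc([0,.6])
for c in("top","side"):
  p=snap(c)
  print([tip(p,l) for l in("tin","jar","carton","canister","platter_mid")])
```

```text
angle 295.58107640164394 r 0.12653050908472613 z 0.24980186392873452 [-0.15  0.47  0.49  1.68 -0.25  1.05  0.87] 0.0261424024607706
0 [-0.001  0.     0.007] [ 0.0025  0.     -0.0002]
0.6 [-0.001 -0.    -0.593] [ 0.0237  0.0702 -0.0003]
[[(0.79, array([ 0.605, -0.103,  0.06 ]))], [(0.62, array([ 0.453, -0.042,  0.061]))], [(0.93, array([0.562, 0.002, 0.06 ]))], [(0.84, array([ 0.585, -0.262,  0.001]))], [(0.62, array([ 0.535, -0.074,  0.061]))]]
[[(0.61, array([ 0.606, -0.1  ,  0.063]))], [(0.87, array([ 0.456, -0.047,  0.061]))], [(0.91, array([0.556, 0.   , 0.066])), (0.52, array([ 0.607, -0.098,  0.062]))], [(0.89, array([ 0.588, -0.263,  0.003]))], [(0.58, array([ 0.531, -0.068,  0.066]))]]
```

move_arm:
  plan: [0, 0, -0.05, 0.0005, 0.0065, 0, 0.026, 0, 0, -0.1, 0.001, 0.0125, 0, 0.026, 0, 0, -0.15, 0.002, 0.019, 0, 0.026, 0, 0, -0.2, 0.003, 0.025, 0, 0.026, 0, 0, -0.25, 0.0045, 0.0315, 0, 0.026, 0, 0, -0.3, 0.006, 0.0375, 0, 0.026, 0, 0, -0.35, 0.008, 0.0435, 0, 0.026, 0, 0, -0.4, 0.0105, 0.049, 0, 0.026, 0, 0, -0.45, 0.013, 0.055, 0, 0.026, 0, 0, -0.5, 0.016, 0.0605, 0, 0.026, 0, 0, -0.55, 0.019, 0.066, 0, 0.026, 0, 0, -0.6, 0.0225, 0.071, 0, 0.026]

```text
clock: 9.55
position: [0.6421, -0.1341, 0.2497]
ee_rot: [0.254, 0.967, 0.0, 0.0]
ft_force: [-0.7, -0.4, 1.2]
grip_width: 0.308
grasp_force: 0.4
```

Run:
```python
from h import *
arc([0,.6])
for c in("top","side"):
  p=snap(c)
  print([tip(p,l) for l in("tin","jar","carton","platter_mid")])
```

```text
angle 330.37774578482276 r 0.12555974449804053 z 0.2496805523221042 [-0.12  0.53  0.34  1.56 -0.19  1.08  1.33] 0.026262700940415693
0 [0.    0.    0.003] [ 0.0016  0.     -0.0003]
0.6 [ 0.     0.    -0.597] [ 0.023   0.0701 -0.0003]
[[(0.81, array([ 0.614, -0.059,  0.058]))], [], [(0.75, array([ 0.532, -0.07 ,  0.061])), (0.62, array([0.515, 0.005, 0.06 ]))], [(0.96, array([ 0.533, -0.073,  0.059]))]]
[[(0.87, array([ 0.609, -0.052,  0.062]))], [(0.67, array([ 0.456, -0.093,  0.061]))], [(0.95, array([0.512, 0.002, 0.063]))], [(0.96, array([ 0.53 , -0.071,  0.064]))]]
```

move_arm:
  plan: [0, 0, -0.05, 0, 0.0065, 0, 0.026, 0, 0, -0.1, 0.0005, 0.0125, 0, 0.026, 0, 0, -0.15, 0.0015, 0.019, 0, 0.026, 0, 0, -0.2, 0.0025, 0.025, 0, 0.026, 0, 0, -0.25, 0.004, 0.031, 0, 0.026, 0, 0, -0.3, 0.0055, 0.037, 0, 0.026, 0, 0, -0.35, 0.0075, 0.043, 0, 0.026, 0, 0, -0.4, 0.01, 0.049, 0, 0.026, 0, 0, -0.45, 0.0125, 0.0545, 0, 0.026, 0, 0, -0.5, 0.0155, 0.06, 0, 0.026, 0, 0, -0.55, 0.0185, 0.0655, 0, 0.026, 0, 0, -0.6, 0.022, 0.0705, 0, 0.026]

```text
clock: 11.55
position: [0.6576, -0.0617, 0.2497]
ee_rot: [-0.043, 0.999, 0.0, 0.0]
ft_force: [1.2, -0.6, 0.2]
grip_width: 0.306
grasp_force: 0.4
```

Run:
```python
from h import *
arc([0,.4])
for c in("top","side"):
  p=snap(c)
  print([tip(p,l) for l in("tin","jar","carton","outfeed_mid","post0")])
```

```text
angle 4.705377762850086 r 0.1250621856024025 z 0.24969728692393725 [-0.13  0.53  0.21  1.54 -0.12  1.09  1.76] 0.02611901874274569
0 [0.    0.    0.004] [ 0.0011  0.     -0.0003]
0.4 [ 0.     0.    -0.396] [ 0.0106  0.0483 -0.0003]
[[], [(0.79, array([ 0.478, -0.136,  0.056]))], [(0.65, array([ 0.584, -0.262,  0.004]))], [(0.63, array([0.602, 0.121, 0.057]))], [(0.82, array([ 0.539, -0.192,  0.112])), (0.66, array([ 0.409, -0.076,  0.111]))]]
[[(0.61, array([ 0.59 , -0.01 ,  0.064]))], [(0.79, array([ 0.483, -0.135,  0.061])), (0.66, array([ 0.408, -0.085,  0.114]))], [(0.63, array([ 0.473, -0.026,  0.065])), (0.43, array([ 0.589, -0.261,  0.004]))], [(0.69, array([0.604, 0.126, 0.057]))], [(0.97, array([ 0.542, -0.195,  0.114])), (0.79, array([ 0.659, -0.067,  0.113]))]]
```

move_arm:
  plan: [0, 0, -0.05, 0, 0.0065, 0, 0.026, 0, 0, -0.1, 0.0005, 0.0125, 0, 0.026, 0, 0, -0.15, 0.0015, 0.0185, 0, 0.026, 0, 0, -0.2, 0.0025, 0.025, 0, 0.026, 0, 0, -0.24, 0.0035, 0.0295, 0, 0.026, 0, 0, -0.28, 0.005, 0.0345, 0, 0.026, 0, 0, -0.31, 0.006, 0.038, 0, 0.026, 0, 0, -0.34, 0.007, 0.0415, 0, 0.026, 0, 0, -0.36, 0.008, 0.044, 0, 0.026, 0, 0, -0.38, 0.009, 0.0465, 0, 0.026, 0, 0, -0.38, 0.009, 0.0465, 0, 0.026]

```text
clock: 13.52
position: [0.6447, -0.0159, 0.2496]
ee_rot: [-0.23, 0.973, 0.0, -0.0]
ft_force: [-0.5, -0.4, 0.1]
grip_width: 0.307
grasp_force: 0.0
```

Run:
```python
from h import *
arc([0,.1])
print(manip.get_obs()["grasp_force"])
for c in("top","side"):
  p=snap(c)
  for l in("tin","jar","carton","outfeed_mid","platter_mid"):print(l,tip(p,l))
  print([(round(d["conf"],2),(w(p,d["position"])).round(4)) for d in manip.tip_of(p,"post0")])
```

```text
angle 26.665585730067036 r 0.12496643542979584 z 0.24964562000827048 [-0.14  0.49  0.12  1.58 -0.07  1.07  2.04] 0.02617706532067959
0 [ 0.001  0.    -0.001] [ 0.001  -0.     -0.0004]
0.1 [ 0.001  0.    -0.101] [ 0.0016  0.0124 -0.0003]
0.0
tin []
jar [(0.97, array([ 0.509, -0.146,  0.058]))]
carton [(0.68, array([ 0.511, -0.15 ,  0.059])), (0.58, array([ 0.463, -0.044,  0.06 ]))]
outfeed_mid [(0.81, array([0.601, 0.122, 0.056]))]
platter_mid [(0.83, array([ 0.535, -0.075,  0.059]))]
[(0.93, array([ 0.4207, -0.1198,  0.1125])), (0.66, array([ 0.5857, -0.182 ,  0.1108]))]
tin [(0.81, array([0.565, 0.006, 0.067]))]
jar [(0.8, array([ 0.51 , -0.149,  0.063])), (0.6, array([0.338, 0.294, 0.002]))]
carton [(0.57, array([ 0.461, -0.047,  0.062]))]
outfeed_mid [(0.76, array([0.603, 0.127, 0.059]))]
platter_mid [(0.88, array([ 0.531, -0.073,  0.063]))]
[(0.85, array([ 0.4197, -0.1249,  0.1125])), (0.79, array([ 0.5852, -0.1831,  0.1148])), (0.6, array([0.6005, 0.1227, 0.06  ])), (0.55, array([ 0.6456, -0.0245,  0.1145])), (0.18, array([ 0.5864, -0.2608,  0.0014]))]
```

move_arm:
  plan: [0, 0, 0, 0, 0, 0, 0.04, 0, 0, 0, 0, 0, 0.04, 0, 0, 0, 0, 0, 0.04, 0, 0, 0, 0, 0, -0.03, 0.04, 0, 0, 0, 0, 0, -0.07, 0.04, 0, 0, 0, 0, 0, -0.12, 0.04, 0, 0, 0, 0, 0, -0.17, 0.04, 0, 0, 0, 0.04, 0, -0.17, 0.03, 0, 0, 0, 0.08, 0, -0.17, 0.03, 0, 0, 0, 0.1, 0, -0.17, 0.03, 0, 0, 0, 0.1, 0, -0.17, 0.03]

```text
invalid input
```

Run:
```python
from h import *
for k in range(2):
 for c in("top","side"):
  p=snap(c,f"c{k}{c}.png"); print(c)
  for l in("tin","jar","carton","outfeed_mid","platter_mid"):print(l,tip(p,l))
  for d in manip.tip_of(p,"post0"):
    q=w(p,d["position"]); v=q[:2]-C; print(round(d["conf"],2),q.round(3),round(np.degrees(np.arctan2(v[1],v[0]))%90,1))
o=manip.get_obs(); print(o["position"],o["clock"])
```

```text
top
tin []
jar []
carton [(0.68, array([ 0.462, -0.045,  0.06 ]))]
outfeed_mid [(0.87, array([0.605, 0.122, 0.056])), (0.31, array([ 0.587, -0.265,  0.003]))]
platter_mid [(0.59, array([ 0.536, -0.074,  0.062]))]
0.94 [ 0.421 -0.122  0.113] 24.1
0.58 [ 0.584 -0.183  0.111] 24.7
side
tin [(0.59, array([0.563, 0.006, 0.064]))]
jar [(0.67, array([ 0.509, -0.148,  0.062])), (0.21, array([ 0.461, -0.048,  0.061]))]
carton [(0.75, array([ 0.46 , -0.049,  0.064]))]
outfeed_mid [(0.58, array([0.605, 0.124, 0.058]))]
platter_mid [(0.92, array([ 0.534, -0.072,  0.062]))]
0.88 [ 0.646 -0.022  0.114] 23.9
0.76 [ 0.586 -0.183  0.114] 25.5
0.73 [ 0.417 -0.125  0.114] 24.4
0.71 [0.479 0.045 0.114] 24.6
top
tin [(0.32, array([ 0.532, -0.075,  0.065])), (0.16, array([ 0.587, -0.181,  0.111]))]
jar [(0.62, array([ 0.51 , -0.151,  0.061]))]
carton [(0.7, array([0.342, 0.288, 0.   ])), (0.47, array([ 0.463, -0.046,  0.062]))]
outfeed_mid [(0.5, array([ 0.423, -0.123,  0.114]))]
platter_mid [(0.95, array([ 0.532, -0.072,  0.063]))]
0.95 [ 0.583 -0.179  0.111] 25.2
0.72 [ 0.421 -0.122  0.113] 24.1
side
tin [(0.87, array([0.562, 0.008, 0.066]))]
jar [(0.59, array([ 0.509, -0.148,  0.062]))]
carton [(0.82, array([ 0.461, -0.048,  0.064])), (0.31, array([ 0.586, -0.184,  0.115]))]
outfeed_mid [(0.86, array([0.603, 0.126, 0.059]))]
platter_mid [(0.7, array([ 0.53 , -0.071,  0.065])), (0.63, array([0.337, 0.292, 0.004]))]
0.71 [ 0.585 -0.184  0.114] 25.0
0.68 [ 0.42  -0.125  0.114] 25.0
0.67 [0.594 0.473 0.002] 83.6
0.64 [0.48  0.043 0.116] 25.0
0.58 [ 0.647 -0.02   0.113] 24.5
[ 0.64481258 -0.01659746  0.2496742 ] 15.625
```

Some rows in that call had one number too many, so it was refused. I'll send it again with the right count.

move_arm:
  plan: [0, 0, 0, 0, 0, 0, 0.04, 0, 0, 0, 0, 0, 0, 0.04, 0, 0, 0, 0, 0, 0, 0.04, 0, 0, 0, 0, 0, -0.03, 0.04, 0, 0, 0, 0, 0, -0.07, 0.04, 0, 0, 0, 0, 0, -0.12, 0.04, 0, 0, 0, 0, 0, -0.17, 0.04, 0, 0, 0, 0, 0, -0.17, 0.03]

```text
clock: 16.62
position: [0.6454, -0.0168, 0.4246]
ee_rot: [-0.229, 0.973, -0.001, 0.004]
ft_force: [0.6, -0.2, -0.6]
grip_width: 0.353
grasp_force: 0.0
```

Run:
```python
from h import *
for c in("top","side"):
  p=snap(c,f"d{c}.png"); print(c)
  for l in("tin","outfeed_mid","platter_mid"):print(l,tip(p,l))
  for d in manip.tip_of(p,"post0"):
    q=w(p,d["position"]); v=q[:2]-C; print(round(d["conf"],2),q.round(3),round(np.degrees(np.arctan2(v[1],v[0]))%90,1))
o=manip.get_obs(); print(o["position"],o["clock"])
a=np.radians(70.2); u=np.array([np.cos(a),np.sin(a)])
for r,z in((.02,.42),(.02,.25),(.155,.25)): print(C+r*u,rel([*(C+r*u),z],160.2),rel([*(C+r*u),z],-19.8))
```

```text
top
tin []
outfeed_mid [(0.67, array([0.606, 0.121, 0.057]))]
platter_mid [(0.66, array([ 0.533, -0.072,  0.062])), (0.53, array([ 0.509, -0.149,  0.062]))]
0.59 [ 0.587 -0.178  0.11 ] 26.8
0.58 [ 0.421 -0.121  0.111] 23.6
side
tin [(0.74, array([0.56 , 0.005, 0.065]))]
outfeed_mid [(0.86, array([0.603, 0.126, 0.059]))]
platter_mid [(0.62, array([ 0.529, -0.07 ,  0.067]))]
0.95 [ 0.647 -0.017  0.112] 25.8
0.61 [ 0.422 -0.125  0.114] 25.4
0.6 [0.478 0.044 0.114] 25.2
[ 0.64478119 -0.01659692  0.41911156] 17.125
[ 0.53977476 -0.05318238] (array([ 0.001, -0.001, -0.762]), array([ 0.1103,  0.0142, -0.0008])) (array([-1.00e-03, -1.00e-03,  2.38e+00]), array([ 0.1103,  0.0142, -0.0008]))
[ 0.53977476 -0.05318238] (array([ 0.001, -0.001, -0.762]), array([0.1102, 0.0141, 0.1692])) (array([-1.00e-03, -1.00e-03,  2.38e+00]), array([0.1102, 0.0141, 0.1692]))
[0.58550438 0.07383652] (array([ 0.001, -0.001, -0.762]), array([0.0125, 0.1073, 0.1692])) (array([-1.00e-03, -1.00e-03,  2.38e+00]), array([0.0125, 0.1073, 0.1692]))
```

move_arm:
  plan: [0, 0, 0.18, 0.01, 0, 0, 0.022, 0, 0, 0.36, 0.02, 0, 0, 0.022, 0, 0, 0.54, 0.03, 0, 0, 0.022, 0, 0, 0.72, 0.04, 0, 0, 0.022, 0, 0, 0.9, 0.05, 0.003, 0, 0.022, 0, 0, 1.08, 0.06, 0.006, 0, 0.022, 0, 0, 1.26, 0.07, 0.008, 0, 0.022, 0, 0, 1.44, 0.08, 0.01, 0, 0.022, 0, 0, 1.62, 0.09, 0.012, 0, 0.022, 0, 0, 1.8, 0.1, 0.014, 0, 0.022, 0, 0, 1.98, 0.11, 0.014, 0, 0.022, 0, 0, 2.16, 0.11, 0.014, 0, 0.022]

```text
clock: 18.62
position: [0.5396, -0.0537, 0.4198]
ee_rot: [0.752, 0.659, 0.0, -0.0]
ft_force: [-0.7, 1.1, -0.3]
grip_width: 0.255
grasp_force: 0.0
```

Run:
```python
from h import *
p=snap("side"); i=cv2.resize(p["color"][180:360,200:440],None,fx=3,fy=3,interpolation=2); cv2.imwrite("pics/s3.png",i[:,:,::-1])
for l in("tin","carton"):print(l,tip(p,l))
o=manip.get_obs(); print(o["position"],o["clock"],o["joint_pos"].round(2))
a=np.radians(70.2); u=np.array([np.cos(a),np.sin(a)])
for r,z in((.02,.42),(.02,.245)): print(C+r*u,rel([*(C+r*u),z],-19.8))
```

```text
tin [(0.74, array([0.564, 0.003, 0.064]))]
carton [(0.69, array([ 0.46 , -0.051,  0.063]))]
[ 0.54012069 -0.05314603  0.41967283] 18.775 [-0.34  0.14  0.39  1.68 -0.05  1.34 -0.06]
[ 0.53977476 -0.05318238] (array([ 0.   , -0.   ,  0.223]), array([-0.0001, -0.0003, -0.0003]))
[ 0.53977476 -0.05318238] (array([ 0.   , -0.   ,  0.223]), array([-1.000e-04, -3.000e-04,  1.747e-01]))
```

View pics/s3.png

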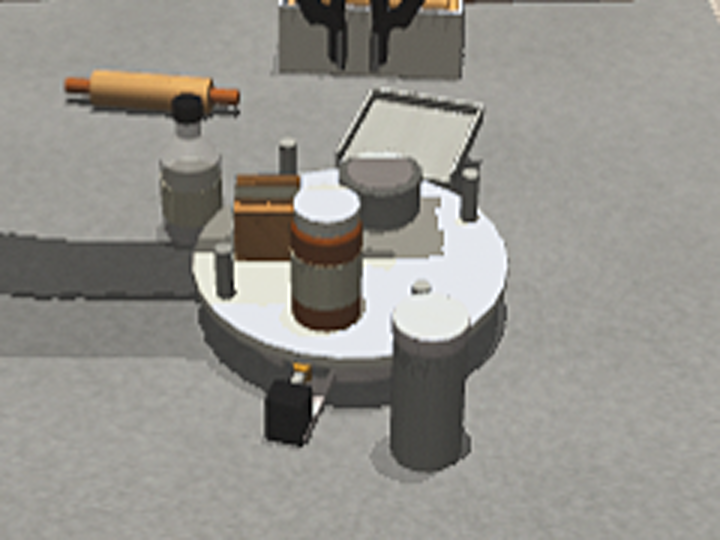

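The tin (crop pixel 380,190) faces the plate (410,135), with the jar and carton standing clear of the spot behind it. I'll lower the fingers behind the tin.

move_arm:
  plan: [0, 0, 0.12, 0, 0, 0, 0.022, 0, 0, 0.22, 0, 0, 0.04, 0.022, 0, 0, 0.22, 0, 0, 0.08, 0.022, 0, 0, 0.22, 0, 0, 0.12, 0.022, 0, 0, 0.22, 0, 0, 0.15, 0.022, 0, 0, 0.22, 0, 0, 0.165, 0.022, 0, 0, 0.22, 0, 0, 0.175, 0.022, 0, 0, 0.22, 0, 0, 0.175, 0.022]

```text
clock: 19.77
position: [0.5403, -0.0532, 0.2448]
ee_rot: [0.818, 0.575, 0.0, -0.0]
ft_force: [0.3, -0.2, 0.2]
grip_width: 0.255
grasp_force: 0.0
```

Run:
```python
from h import *
p=snap("side")
for l in("tin","carton","jar","post0"):print(l,tip(p,l))
o=manip.get_obs(); print(o["position"],o["clock"],o["joint_pos"].round(2),o["grip_width"])
a=np.radians(70.2); u=np.array([np.cos(a),np.sin(a)])
for r,z in((.02,.245),(.1,.245),(.16,.245)): print(C+r*u,rel([*(C+r*u),z],-19.8))
```

```text
tin [(0.56, array([0.563, 0.006, 0.065]))]
carton [(0.89, array([ 0.46 , -0.047,  0.061]))]
jar [(0.96, array([ 0.511, -0.144,  0.061]))]
post0 [(0.94, array([ 0.418, -0.123,  0.113])), (0.92, array([0.48 , 0.043, 0.114]))]
[ 0.5404324  -0.05323035  0.24550334] 20.025 [-0.32  0.31  0.38  1.87 -0.14  0.98 -0.22] 0.25720056031276683
[ 0.53977476 -0.05318238] (array([ 0.001, -0.001, -0.   ]), array([-0.0002, -0.0006,  0.0005]))
[0.56687379 0.02208808] (array([ 0.001, -0.001, -0.   ]), array([ 0.0798, -0.0007,  0.0006]))
[0.58719807 0.07854092] (array([ 0.001, -0.001, -0.   ]), array([ 0.1398, -0.0007,  0.0006]))
```

move_arm:
  plan: [0, 0, 0, 0.006, -0.0005, 0, 0.022, 0, 0, 0, 0.012, -0.0005, 0, 0.022, 0, 0, 0, 0.018, -0.0005, 0, 0.022, 0, 0, 0, 0.025, -0.0005, 0, 0.022, 0, 0, 0, 0.032, -0.0005, 0, 0.022, 0, 0, 0, 0.039, -0.0005, 0, 0.022, 0, 0, 0, 0.046, -0.0005, 0, 0.022, 0, 0, 0, 0.053, -0.0005, 0, 0.022, 0, 0, 0, 0.06, -0.0005, 0, 0.022, 0, 0, 0, 0.067, -0.0005, 0, 0.022, 0, 0, 0, 0.074, -0.0005, 0, 0.022, 0, 0, 0, 0.08, -0.0005, 0, 0.022]

```text
clock: 21.52
position: [0.5669, 0.0227, 0.2447]
ee_rot: [0.818, 0.575, 0.0, -0.0]
ft_force: [-1.7, -2.8, 2.7]
grip_width: 0.256
grasp_force: 1.5
```

Run:
```python
from h import *
t=np.array([[.339,.941],[-.941,.339]])
for c in("side","top"):
  p=snap(c,f"e{c}.png")
  for l in("tin","outfeed_mid","carton","jar","post0"):
    for q,v in tip(p,l): print(c,l,q,v,(t@(v[:2]-C)).round(3))
o=manip.get_obs(); print(o["position"],o["clock"],o["grip_width"],o["ft_force"])
```

```text
side tin 0.59 [0.605 0.127 0.059] [ 0.212 -0.   ]
side tin 0.47 [0.58  0.071 0.065] [0.15  0.004]
side outfeed_mid 0.69 [0.6   0.128 0.059] [0.211 0.005]
side carton 0.58 [ 0.461 -0.048  0.063] [-0.002  0.076]
side jar 0.69 [ 0.51  -0.151  0.061] [-0.082 -0.005]
side post0 0.82 [ 0.645 -0.024  0.113] [ 0.083 -0.089]
side post0 0.74 [0.482 0.043 0.112] [0.091 0.087]
top outfeed_mid 0.75 [0.604 0.12  0.058] [ 0.205 -0.002]
top outfeed_mid 0.72 [ 0.581 -0.263  0.002] [-0.163 -0.11 ]
top carton 0.81 [ 0.464 -0.045  0.062] [0.002 0.074]
top jar 0.6 [ 0.506 -0.147  0.059] [-0.08 -0.  ]
top post0 0.88 [ 0.645 -0.016  0.113] [ 0.091 -0.086]
top post0 0.83 [ 0.422 -0.123  0.113] [-0.086  0.087]
[0.56677002 0.02215288 0.24467777] 22.125 0.25932465283695805 [-0.75829354  0.60015749 -0.28575856]
```

move_arm:
  plan: [0, 0, 0, 0.006, 0, 0, 0.022, 0, 0, 0, 0.012, 0, 0, 0.022, 0, 0, 0, 0.018, 0, 0, 0.022, 0, 0, 0, 0.024, 0, 0, 0.022, 0, 0, 0, 0.03, 0, 0, 0.022, 0, 0, 0, 0.036, 0, 0, 0.022, 0, 0, 0, 0.042, 0, 0, 0.022, 0, 0, 0, 0.048, 0, 0, 0.022, 0, 0, 0, 0.054, 0, 0, 0.022, 0, 0, 0, 0.06, 0, 0, 0.022, 0, 0, 0, 0.06, 0, 0, 0.022]

```text
clock: 23.5
position: [0.5873, 0.0794, 0.2447]
ee_rot: [0.818, 0.575, 0.0, -0.0]
ft_force: [-0.3, 0.1, 1.0]
grip_width: 0.257
grasp_force: 0.0
```

move_arm:
  plan: [0, 0, 0, -0.015, 0, 0, 0.022, 0, 0, 0, -0.02, 0, 0, 0.022, 0, 0, 0, -0.02, 0, -0.04, 0.022, 0, 0, 0, -0.02, 0, -0.09, 0.022, 0, 0, 0, -0.02, 0, -0.14, 0.022, 0, 0, 0, -0.02, 0, -0.19, 0.022, 0, 0, 0, -0.06, 0, -0.19, 0.022, 0, 0, 0, -0.12, 0, -0.19, 0.022, 0, 0, 0, -0.17, 0, -0.19, 0.022, 0, 0, 0, -0.22, 0, -0.19, 0.022, 0, 0, 0, -0.22, 0, -0.19, 0.022]

```text
clock: 24.88
position: [0.5106, -0.1332, 0.4352]
ee_rot: [0.821, 0.572, 0.0, 0.0]
ft_force: [0.5, 0.4, 0.7]
grip_width: 0.254
grasp_force: 0.0
```

Run:
```python
from h import *
t=np.array([[.339,.941],[-.941,.339]])
for c in("side","top"):
  p=snap(c)
  i=p["color"][180:360,200:440] if c=="side" else p["color"][190:325,210:390]
  i=cv2.resize(i,None,fx=3,fy=3,interpolation=2); cv2.imwrite(f"pics/f{c}.png",i[:,:,::-1])
  for l in("tin","outfeed_mid","carton","jar","post0","canister","bottle"):
    for q,v in tip(p,l): print(c,l,q,v,(t@(v[:2]-C)).round(3))
o=manip.get_obs(); print(o["position"],o["clock"])
```

```text
side tin 0.73 [0.603 0.128 0.063] [0.212 0.002]
side tin 0.42 [0.602 0.123 0.058] [0.207 0.001]
side outfeed_mid 0.88 [0.602 0.126 0.06 ] [0.21  0.002]
side outfeed_mid 0.53 [ 0.46  -0.047  0.063] [-0.001  0.077]
side carton 0.82 [ 0.464 -0.049  0.064] [-0.002  0.073]
side jar 0.76 [ 0.511 -0.153  0.062] [-0.084 -0.007]
side jar 0.75 [ 0.385 -0.573  0.003] [-0.522 -0.031]
side post0 0.96 [0.479 0.042 0.111] [0.089 0.089]
side post0 0.74 [ 0.419 -0.127  0.114] [-0.09   0.089]
side canister 0.8 [ 0.588 -0.262  0.005] [-0.16  -0.116]
side bottle 0.76 [0.388 0.066 0.   ] [0.081 0.183]
top tin 0.86 [0.604 0.128 0.054] [0.212 0.001]
top outfeed_mid 0.9 [0.605 0.122 0.058] [ 0.207 -0.002]
top jar 0.52 [0.601 0.124 0.055] [0.207 0.002]
top post0 0.89 [ 0.645 -0.018  0.112] [ 0.089 -0.087]
top post0 0.76 [0.477 0.045 0.111] [0.091 0.092]
top canister 0.81 [ 0.583 -0.263  0.001] [-0.163 -0.112]
top bottle 0.56 [0.387 0.064 0.001] [0.078 0.183]
[ 0.51254627 -0.12831514  0.43465233] 25.675
```

View pics/fside.png

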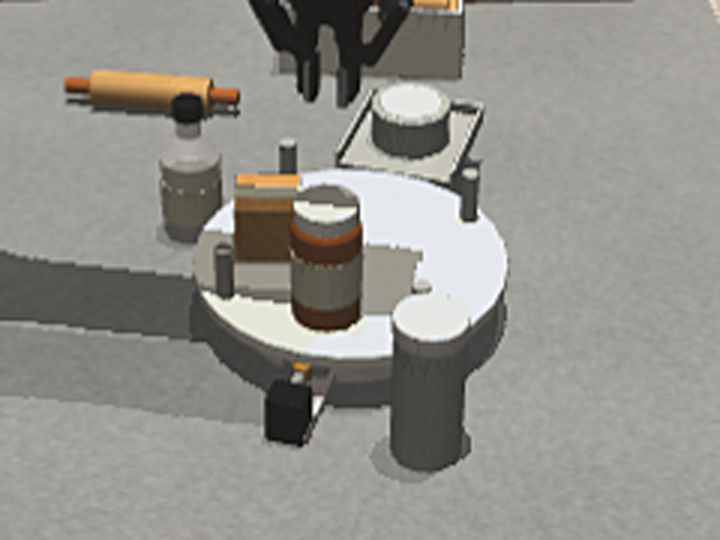

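View pics/ftop.png

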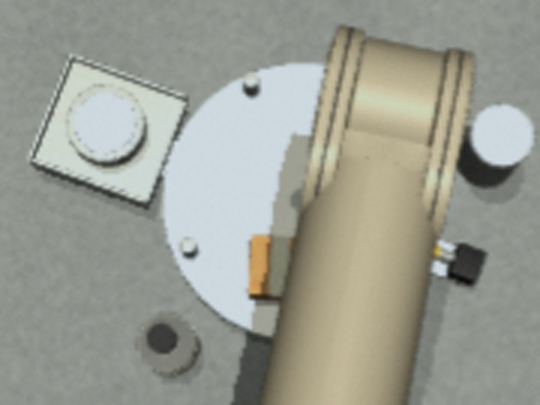

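The tin stands wholly on the plate, at (410,120) in the side crop and (106,123) in the top crop. The platter is in its stop, the jar and carton are standing, and the arm is clear of everything. Handing in.

```bash
python3 -c "
from workcell import manip
print(manip.hand_in())"
```

```text
the job is handed in; nothing more can be done
None
```

I turned the platter until the tin's bay clicked into the outfeed stop, slid the tin fully onto the outfeed plate, and handed the job in at about 26 s. In the last pictures the jar and carton were still standing on the platter and nothing else had moved.

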